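# Lay the puzzle box down and seat it in its cradle

## Task

Tip the big puzzle box that stands on end before the wooden cradle over onto its broad side, towards the cradle (it is too big to grip, but goes over when pushed near its top). Then slide it lying flat between the two rails until it meets the stop; lean on it for a moment with a firm push of about 12 N so that it is seated against the stop's sprung pad, and leave it there, flat and touching the pad; where the stop is clamped is not known and has to be felt. Be gentle: never load the box with more than 25 N, do not shift the stop, and leave everything else on the table where it is.

Things in the scene. Friction and masses are not known exactly. Their poses are not given: they have to be found in the camera images.
- box: closed cardboard puzzle box standing on end, 90 mm thick (own x) x 150 wide (y) x 210 tall (z), 0.4 to 0.8 kg, friction about 0.6; too big to grip. Origin: centre of its underside. Its +x broad face looks to the cradle within 0.1 rad. Pushed near the top of its -x face it leans about its lower +x edge and falls by itself past 23 degrees. It crushes above 25 N
- box_top (a point): centre of the box's top end, 210 mm from its origin along its z. When the box lies on its +x face, z is level and points to the cradle; the underside is then its upright rear end, 90 mm high, to be pushed, and the box's origin is 45 mm up
- cradle: low wooden cradle fixed to the table: two rails 30 mm high, 20 mm thick, the bare table between them. Origin on the table in the middle of the mouth; x points into the cradle along the channel. The rail tips flare from 198 mm apart at x = -5 mm to the channel's 157 mm at x = 43 mm. The box first stands with its centre about 290 mm before the mouth, up to 12 mm off the centreline
- channel (a point): point on the table on the centreline, 43 mm inside the mouth, where the straight channel begins. A wooden stop bar, 47 mm high with two black knobs, is clamped across the channel, and before it its rubber-faced pad on springs, 40 mm high, giving 1 mm per 3 N, 10 mm at most. The pad face is 82 to 122 mm beyond this point, different every time, not measured: feel for it (or see it)
- mug: bystander: white ceramic mug, 80 mm across, 95 mm high, beside the cradle or the box's lane; origin at the centre of its underside
- figure: bystander: small wooden guinea-pig figure on a 75 x 42 mm plinth, about 60 mm high, beside the cradle or the box's lane; origin at the centre of its underside
- bowl: bystander: small white bowl, 92 mm across, 45 mm high, beside a rail of the cradle; origin at the centre of its underside
- glue: bystander: small white glue bottle, 38 mm across, 110 mm high, upright beside the cradle's mouth; origin at the centre of its underside
- spare: bystander: another, slimmer puzzle box standing on end, 65 x 120 x 180 mm high, well off to the side; origin at the centre of its underside
- book: bystander: grey book lying flat, 210 x 148 x 22 mm; origin at the centre of its underside
- pencils: bystander: steel pencil cup, 72 mm across, 100 mm high, pencils stand out to about 170 mm; origin at the centre of its underside

How it is judged:
By the outcome, as a careful person would: the job done as asked, in the order asked, and still so for the second after the job is handed in, with the robot touching nothing.
It also fails if it takes over 61 s, if anything falls off the work surface, if the arm or the gripper's body presses on something with over 40 N, if the wrist force passes 120 N, or if a joint passes its speed limit or range.

## Robot

A 6-joint arm with a two-finger parallel gripper is mounted at the origin on the work surface. World frame = base frame: x ahead of the robot, y to its left, z up, the work surface at z = 0. Lengths are in mm, angles in degrees, forces in N, time in s.
With the tool pointing down it reaches from about 325 to 775 mm from the base axis. Payload 5.5 kg.
Tool frame: the origin (TCP) lies at the very end of the fingers, on their centre line; the grasp point (between the pads) lies 19 mm behind it; z points along the fingers, y is the line along which they close (so a half turn about z gives the same grasp; the last joint's range is limited). The gripper opens to 85 mm and grips with 20 to 120 N. Pads are 22 mm wide; open, the fingers measure 114 mm over their backs; the gripper's body (76 mm by 85 mm) begins 54 mm behind the grasp point. The pads swing forward as they close: fully open they stand 13 mm farther back than shut.
Start: joints at [-77.103, 5.22, 70.514, -0, 104.267, -3.249], TCP at [166.85, -576.348, 231.275] pointing down, gripper open.
Joint ranges: [-164.24, 164.24], [-49.07, 125.15], [9.68, 141.18], [-86.29, 266.29], [3.28, 154.24], [-151.56, 151.56]. Speed limits (degrees/s): [147.25, 147.25, 172.46, 180, 180, 180].

## Interface

Orientations are given as [roll, pitch, yaw] about the fixed x, y, z axes, in that order (R = Rz(yaw) Ry(pitch) Rx(roll)).
In Python, from plant import get_state, snapshot, finish_job gives the robot as it stands. The module is installed in compiled form; this text tells all that it offers.
- The arm moves only by the tool jog_arm, never from a script. Its argument "motion" is a list of rows, each an object with "linear": the shift along the tool's x, y, z in mm, a list of three; "spin": the turn about the tool's z in rad. A call has 1 to 8 rows; each row shifts and turns the commanded pose from where the row before left it, along the tool's axes as they then stand; what a row does not reach is not made up. A row lasts 1/8 s, in which the tool goes at most 62.5 mm and 10.7 degrees, less where a joint would pass 70% of its speed; a pose out of reach is approached as far as the arm can. A call is refused whole if a number of a shift passes 62.5 or a number of a turn 0.188, either way. A call with a gripper value outside its range is refused whole. "jaw" is the closure, from -1 (fully open) to 1 (shut), set as the call begins (left out, the last holds). The fingers move at their own pace and stop on an object; "squeeze" is the grip in N (left out, the last holds). Time passes only in rows, so rows that do not move let the fingers close. It gives the time, the measured TCP pose, the force, the opening and the grip force at its end, in the units of the state.
- get_state(): the state, without advancing time (a new reading comes with each control period).
- snapshot(name): name is "scene" or "top"; returns a dict with "pixels" (400x640x3 uint8, blue, green, red), "fx", "fy", "cx", "cy" (pixels), "R" (3x3) and "t" (3): a world point X has camera coordinates R X + t. Camera axes: x right, y down, z forward; pixel columns grow to the right and rows downward; lengths in mm; the calibration is good to about 2 mm. A picture is of the moment at which its call begins. There is no depth.
- finish_job(): hands the job in; it is judged then, once.
The state is a dict: "clock": time; "qpos": joint angles; "qd": joint speeds; "tau": joint torques, N m; "eef_pos": TCP position; "ee_rot": TCP orientation; "contact_force": force on the tool from outside, world axes, zero at the start; "torque": the same for the moment, N m; "finger_gap": finger opening in mm; "finger_force": force on a finger pad.
Only numpy, scipy, OpenCV 4.12 (cv2) and the standard library are available. Lean on these libraries where they do the work, as an engineer would, in place of code of your own. Each camera call takes 0.05 s, during which the arm holds its last target. There are 200 camera calls.

## Working session

There is one attempt and no reset: what is moved stays moved. The work goes in short steps, Python scripts to look and compute and a tool call to move; the robot and the scene stay as the last step left them, time stands still between calls to the robot, and variables do not carry over. Pictures are saved under pics/ and viewed, at most 10 in all, crops included, and the job is handed in when it is done.

Besides the shell and the picture viewer there is one more tool, called after "Emit:" as name(argument=value, ...) on one line, values as JSON. jog_arm: Moves the arm, as the interface text tells. Its arguments: {"type":"object","properties":{"motion":{"type":"array"},"jaw":{"type":"number"},"squeeze":{"type":"number"}},"required":["motion"]}

```bash
mkdir -p pics; cat > h.py <<'E'
import numpy as np, cv2, json
from plant import get_state, snapshot, finish_job
def ray(c,u,v,z):
    R=np.array(c['R']);t=np.array(c['t']);C=-R.T@t
    d=R.T@np.array([(u-c['cx'])/c['fx'],(v-c['cy'])/c['fy'],1])
    return C+d*(z-C[2])/d[2]
def proj(c,X):
    p=np.array(c['R'])@np.array(X,float)+np.array(c['t']);return [c['fx']*p[0]/p[2]+c['cx'],c['fy']*p[1]/p[2]+c['cy']]
E
python3 - <<'E'
from h import *
for n in('scene','top'):
    c=snapshot(n);cv2.imwrite(f'pics/{n}0.png',c['pixels'])
    print(n,c['fx'],c['cx'],c['cy'],np.round(-np.array(c['R']).T@c['t']),np.round(c['R'],3).tolist())
print(get_state())
E
```

```text
scene 422.1189739361921 323.91003233446753 192.45118827440803 [ 942. -520. 1163.] [[0.798, 0.603, -0.013], [0.496, -0.669, -0.553], [-0.342, 0.435, -0.833]]
top 519.2575790566792 322.34376753885243 202.90508823056584 [ 234.   12. 1902.] [[-0.024, -1.0, 0.013], [-0.987, 0.021, -0.161], [0.161, -0.017, -0.987]]
{'clock': 0.1, 'qpos': array([-7.71027389e+01,  5.25942092e+00,  7.05795053e+01, -2.52446405e-04,
        1.04266729e+02, -3.24869861e+00]), 'qd': array([ 0.08505115,  0.06158965, -0.17650955,  0.00643532,  0.07388011,
        0.03693004]), 'tau': array([ 3.91773647e-03, -4.60215676e+01, -4.19220328e+01,  4.96386394e-05,
        1.05903897e-02, -1.79522846e-05]), 'eef_pos': array([ 166.78636342, -576.0666739 ,  230.21279989]), 'ee_rot': array([-1.79894500e+02, -5.74312001e-03,  1.61458925e+01]), 'contact_force': array([ 0.22586729,  0.34271094, -0.96777316]), 'torque': array([ 0.03141496, -0.02653292, -0.01283344]), 'finger_force': 0.0, 'finger_gap': 85.1539522178523}
```

View pics/scene0.png

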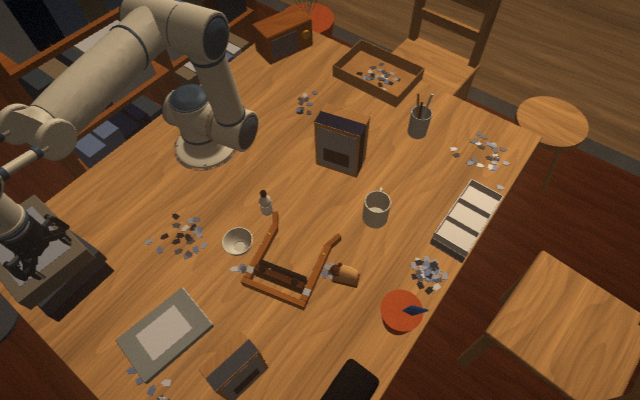

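View pics/top0.png

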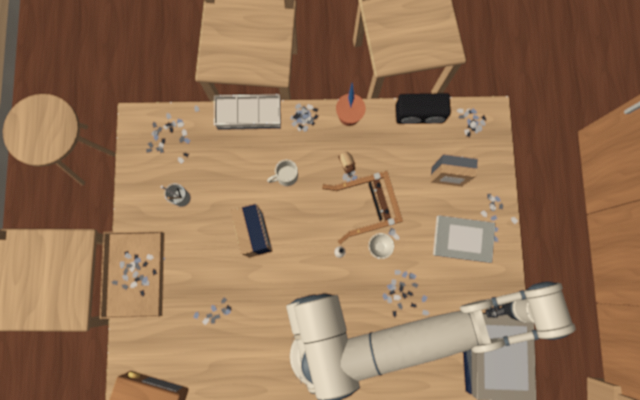

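The box stands at top pixel (255,230) and the cradle opens left towards it at about (330–400,170–240). The mug is at (286,173), the glue at (340,252), the bowl at (381,245) and the figure at (347,162). I'll zoom in on both.

```bash
python3 - <<'E'
import cv2
t=cv2.imread('pics/top0.png')[140:270,225:425]; s=cv2.imread('pics/scene0.png')[100:320,220:390]
cv2.imwrite('pics/tc.png',cv2.resize(t,None,fx=4,fy=4,interpolation=cv2.INTER_CUBIC))
cv2.imwrite('pics/sc.png',cv2.resize(s,None,fx=2.7,fy=2.7,interpolation=cv2.INTER_CUBIC))
E
```

```text
(no output)
```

View pics/tc.png

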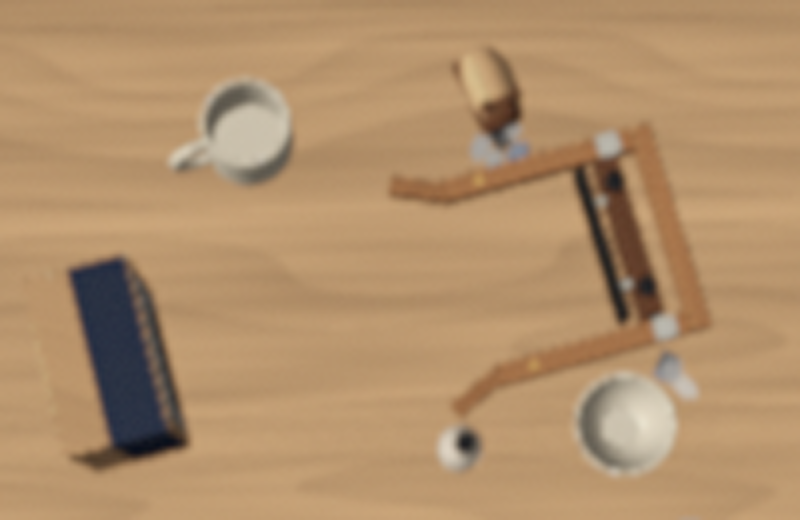

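View pics/sc.png

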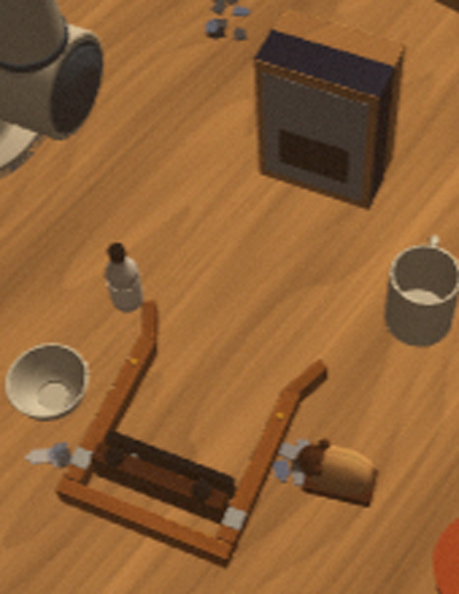

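```bash
python3 - <<'E'
from h import *
t=snapshot('top');s=snapshot('scene')
T=lambda p,z:ray(t,p[0]/4+225-.4,p[1]/4+140-.4,z)[:2]
S=lambda p,z:ray(s,p[0]/2.7+220-.3,p[1]/2.7+100-.3,z)[:2]
r=lambda a:np.round(a,1).tolist()
bt=[T(p,210) for p in [(68,270),(122,258),(173,440),(118,453)]]
print('boxtop',r(bt),r(np.mean(bt,0)))
bs=[S(p,210) for p in [(272,30),(405,48),(388,95),(257,58)]];print('scene boxtop',r(bs))
print('base scene',r([S((263,172),0),S((370,206),0)]))
tip=[T((392,197),30),T((453,405),30)];k=[T((447,203),30),T((497,366),30)]
print('tips',r(tip),np.linalg.norm(tip[0]-tip[1]),'kinks',r(k),np.linalg.norm(k[0]-k[1]))
far=[T((640,147),30),T((690,318),30)]
d=(far[0]-k[0])/np.linalg.norm(far[0]-k[0]);d2=(far[1]-k[1])/np.linalg.norm(far[1]-k[1])
print(d,d2,np.degrees(np.arctan2([d[1],d2[1]],[d[0],d2[0]])))
pad=[T((574,172),40),T((620,320),40)];print('pad',r(pad))
x=np.array(d+d2);x/=np.linalg.norm(x)
ch=np.mean(k,0);print('channel',ch,'pad dist',[(p-ch)@x for p in pad],'mouth',ch-43*x,np.mean(tip,0)+5*x)
n=np.array([-x[1],x[0]])
for nm,p,z in [('box',np.mean(bt,0),0),('mug',T((248,130),95),0),('glue',T((460,448),60),0),('mughandle',T((170,165),60),0),('bowl',T((626,423),45),0),('fig',T((490,85),50),0)]:
  q=p-(ch-43*x);print(nm,r(p),'cradle x,y',r([q@x,q@n]))
e=bt[2]-bt[1];e/=np.linalg.norm(e);e2=bt[3]-bt[0];e2/=np.linalg.norm(e2);print('box y-edge ang',np.degrees(np.arctan2(e[1],e[0])),np.degrees(np.arctan2(e2[1],e2[0])),'n',np.degrees(np.arctan2(n[1],n[0])),'x',x)
E
```

```text
boxtop [[501.8, 249.4], [510.9, 205.1], [360.2, 164.1], [350.7, 208.8]] [430.9, 206.8]
scene boxtop [[358.1, 214.0], [497.0, 281.1], [521.0, 211.2], [370.9, 169.2]]
base scene [[372.4, 169.3], [513.2, 206.6]]
tips [[591.6, -21.8], [399.4, -72.3]] 198.73506212739449 kinks [[585.0, -72.1], [433.9, -113.1]] 156.57075524327158
[ 0.26197864 -0.96507367] [ 0.21988757 -0.97552522] [-74.8125     -77.29757046]
pad [[609.5, -188.7], [472.1, -225.2]]
channel [509.41728747 -92.6086505 ] pad dist [np.float64(117.352862736471), np.float64(119.6540030286661)] mouth [499.05472734 -50.8759613 ] [496.73010167 -51.8768734 ]
box [430.9, 206.8] cradle x,y [-266.5, -4.0]
mug [642.6, 106.0] cradle x,y [-117.7, 177.1]
glue [358.5, -76.0] cradle x,y [-9.5, -142.4]
mughandle [619.6, 178.6] cradle x,y [-193.7, 172.3]
bowl [378.5, -226.0] cradle x,y [140.9, -159.2]
fig [690.3, -113.7] cradle x,y [107.0, 170.5]
box y-edge ang -164.8071663020979 -164.9423905793458 n 13.94496477295138 x [ 0.24098977 -0.97052766]
```

```bash
cat >> h.py <<'E'
def plan(P0,yaw0,way,yaw1,N):
    """rows along polar-interpolated path to way, spin evenly"""
    P0=np.array(P0,float);way=np.array(way,float);a0,a1=np.arctan2(P0[1],P0[0]),np.arctan2(way[1],way[0])
    r0,r1=np.hypot(*P0[:2]),np.hypot(*way[:2]);s=-np.radians(yaw1-yaw0)/N;p=P0.copy();y=np.radians(yaw0);rows=[]
    for i in range(1,N+1):
        f=i/N;a=a0+f*(a1-a0);r=r0+f*(r1-r0);q=np.array([r*np.cos(a),r*np.sin(a),P0[2]+min(1,2.5*f)*(way[2]-P0[2])])
        d=q-p;l=[d[0]*np.cos(y)+d[1]*np.sin(y),d[0]*np.sin(y)-d[1]*np.cos(y),-d[2]]
        rows.append({"linear":[int(round(v)) for v in l],"spin":round(s,4)})
        l=rows[-1]["linear"];p=p+[l[0]*np.cos(y)+l[1]*np.sin(y),l[0]*np.sin(y)-l[1]*np.cos(y),-l[2]];y-=rows[-1]["spin"]
    return rows,p,np.degrees(y)
E
python3 - <<'E'
from h import *
r,p,y=plan([166.85,-576.35,231.3],16.14,[397,325,330],105,24)
for x in r:print(json.dumps(x))
print(p,y)
E
```

```text
{"linear": [49, -6, -10], "spin": -0.0646}
{"linear": [49, -6, -11], "spin": -0.0646}
{"linear": [48, -7, -10], "spin": -0.0646}
{"linear": [48, -9, -10], "spin": -0.0646}
{"linear": [47, -9, -10], "spin": -0.0646}
{"linear": [47, -9, -11], "spin": -0.0646}
{"linear": [46, -11, -10], "spin": -0.0646}
{"linear": [46, -11, -10], "spin": -0.0646}
{"linear": [45, -12, -11], "spin": -0.0646}
{"linear": [45, -13, -6], "spin": -0.0646}
{"linear": [45, -14, 0], "spin": -0.0646}
{"linear": [44, -14, 0], "spin": -0.0646}
{"linear": [43, -15, 0], "spin": -0.0646}
{"linear": [42, -16, 0], "spin": -0.0646}
{"linear": [43, -16, 0], "spin": -0.0646}
{"linear": [41, -17, 0], "spin": -0.0646}
{"linear": [41, -17, 0], "spin": -0.0646}
{"linear": [41, -19, 0], "spin": -0.0646}
{"linear": [39, -18, 0], "spin": -0.0646}
{"linear": [39, -20, 0], "spin": -0.0646}
{"linear": [39, -20, 0], "spin": -0.0646}
{"linear": [38, -20, 0], "spin": -0.0646}
{"linear": [37, -21, 0], "spin": -0.0646}
{"linear": [37, -22, 0], "spin": -0.0646}
[397.02664134 325.25950899 330.3       ] 104.97137655708282
```

Emit:
jog_arm(motion=[{"linear":[49,-6,-10],"spin":-0.0646},{"linear":[49,-6,-11],"spin":-0.0646},{"linear":[48,-7,-10],"spin":-0.0646},{"linear":[48,-9,-10],"spin":-0.0646},{"linear":[47,-9,-10],"spin":-0.0646},{"linear":[47,-9,-11],"spin":-0.0646},{"linear":[46,-11,-10],"spin":-0.0646},{"linear":[46,-11,-10],"spin":-0.0646}], jaw=-1)

```text
clock: 1.2
eef_pos: [462.2, -335.6, 313.2]
ee_rot: [-180.0, -0.0, 45.9]
contact_force: [0.3, -0.8, -1.1]
finger_gap: 85.4
finger_force: 0.0
```

Emit:
jog_arm(motion=[{"linear":[45,-12,-11],"spin":-0.0646},{"linear":[45,-13,-6],"spin":-0.0646},{"linear":[45,-14,0],"spin":-0.0646},{"linear":[44,-14,0],"spin":-0.0646},{"linear":[43,-15,0],"spin":-0.0646},{"linear":[42,-16,0],"spin":-0.0646},{"linear":[43,-16,0],"spin":-0.0646},{"linear":[41,-17,0],"spin":-0.0646}])

```text
clock: 2.2
eef_pos: [541.5, 16.5, 329.8]
ee_rot: [-180.0, 0.0, 75.5]
contact_force: [0.3, -0.6, -0.1]
finger_gap: 85.0
finger_force: 0.0
```

Emit:
jog_arm(motion=[{"linear":[41,-17,0],"spin":-0.0646},{"linear":[41,-19,0],"spin":-0.0646},{"linear":[39,-18,0],"spin":-0.0646},{"linear":[39,-20,0],"spin":-0.0646},{"linear":[39,-20,0],"spin":-0.0646},{"linear":[38,-20,0],"spin":-0.0646},{"linear":[37,-21,0],"spin":-0.0646},{"linear":[37,-22,0],"spin":-0.0646}])

```text
clock: 3.2
eef_pos: [396.0, 326.3, 329.9]
ee_rot: [-180.0, 0.0, 105.1]
contact_force: [0.6, -0.4, -0.5]
finger_gap: 85.0
finger_force: 0.0
```

Emit:
jog_arm(motion=[{"linear":[0,0,0],"spin":0},{"linear":[0,0,0],"spin":0}])

```text
clock: 3.45
eef_pos: [397.1, 325.1, 330.2]
ee_rot: [180.0, 0.0, 105.0]
contact_force: [-0.2, -0.1, -0.3]
finger_gap: 85.3
finger_force: 0.0
```

Emit:
jog_arm(motion=[{"linear":[0,0,40],"spin":0},{"linear":[0,0,40],"spin":0},{"linear":[0,0,40],"spin":0},{"linear":[0,0,28],"spin":0},{"linear":[-10,0,0],"spin":0},{"linear":[-10,0,0],"spin":0},{"linear":[0,0,0],"spin":0}])

```text
clock: 4.32
eef_pos: [403.3, 305.3, 184.5]
ee_rot: [179.8, -0.1, 104.9]
contact_force: [-0.7, 0.7, 0.7]
finger_gap: 85.7
finger_force: 0.0
```

```bash
python3 - <<'E'
from h import *
s=snapshot('scene')['pixels'];t=snapshot('top')['pixels']
a=cv2.resize(s[20:240,220:460],(480,440));b=cv2.resize(t[140:270,200:360],None,fx=2,fy=2)
b=cv2.copyMakeBorder(b,0,180,0,0,0)
cv2.imwrite('pics/c1.png',np.hstack([a,b]))
E
```

```text
(no output)
```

View pics/c1.png

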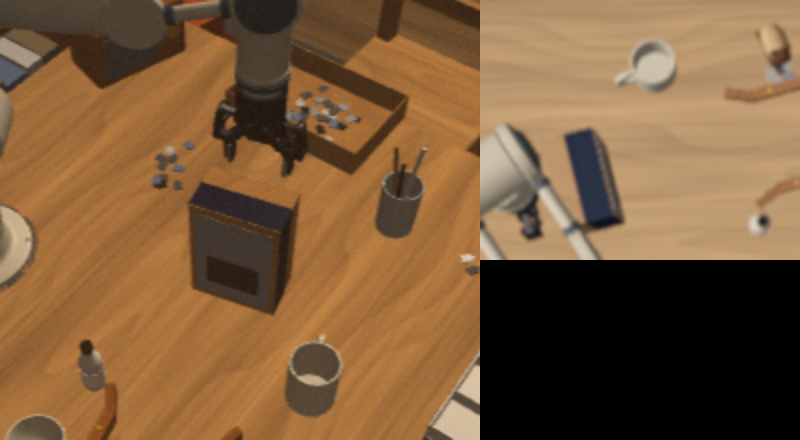

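The gripper hangs behind the box (crop pixels 230–300,150), with the box upright at (240,250). I'll push slowly and watch the force.

Emit:
jog_arm(motion=[{"linear":[-5,0,0],"spin":0},{"linear":[-5,0,0],"spin":0},{"linear":[-4,0,0],"spin":0},{"linear":[-4,0,0],"spin":0},{"linear":[-4,0,0],"spin":0},{"linear":[-4,0,0],"spin":0},{"linear":[-4,0,0],"spin":0},{"linear":[-4,0,0],"spin":0}])

```text
clock: 5.42
eef_pos: [410.9, 273.2, 182.6]
ee_rot: [180.0, -0.0, 105.0]
contact_force: [-0.6, 1.7, 2.0]
finger_gap: 85.4
finger_force: 0.9
```

Emit:
jog_arm(motion=[{"linear":[-4,0,0],"spin":0},{"linear":[-4,0,0],"spin":0},{"linear":[-4,0,0],"spin":0},{"linear":[-4,0,0],"spin":0}])

```text
clock: 5.92
eef_pos: [415.1, 257.4, 182.3]
ee_rot: [-180.0, 0.0, 105.0]
contact_force: [0.0, 0.9, 0.2]
finger_gap: 85.2
finger_force: 0.8
```

Emit:
jog_arm(motion=[{"linear":[-5,0,0],"spin":0},{"linear":[-5,0,0],"spin":0},{"linear":[-5,0,0],"spin":0},{"linear":[-5,0,0],"spin":0},{"linear":[-5,0,0],"spin":0},{"linear":[-5,0,0],"spin":0}])

```text
clock: 6.68
eef_pos: [422.9, 228.3, 182.2]
ee_rot: [-180.0, 0.0, 105.0]
contact_force: [-0.8, 0.8, 0.1]
finger_gap: 85.4
finger_force: 0.4
```

```bash
python3 - <<'E'
from h import *
s=snapshot('scene')['pixels'];cv2.imwrite('pics/c2.png',cv2.resize(s[60:240,240:440],(600,540)))
E
```

```text
(no output)
```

View pics/c2.png

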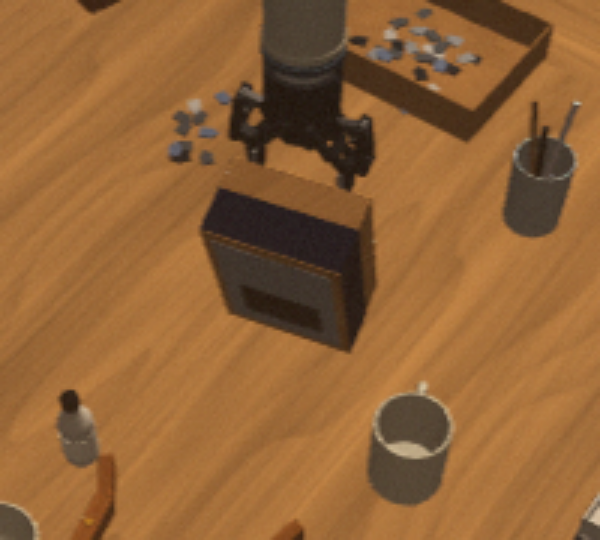

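The box (crop 205–375, 160–350) is leaning about its front edge as intended. I'll keep going until it falls.

Emit:
jog_arm(motion=[{"linear":[-4,0,0],"spin":0},{"linear":[-4,0,0],"spin":0},{"linear":[-4,0,0],"spin":0},{"linear":[-4,0,0],"spin":0},{"linear":[-4,0,0],"spin":0},{"linear":[-4,0,0],"spin":0},{"linear":[-4,0,0],"spin":0},{"linear":[0,0,0],"spin":0}])

```text
clock: 7.72
eef_pos: [430.1, 201.4, 182.3]
ee_rot: [-180.0, 0.0, 105.0]
contact_force: [-0.3, 0.5, -0.0]
finger_gap: 85.2
finger_force: 0.0
```

Emit:
jog_arm(motion=[{"linear":[0,0,0],"spin":0},{"linear":[0,0,0],"spin":0},{"linear":[0,0,0],"spin":0},{"linear":[0,0,0],"spin":0}])

```text
clock: 8.22
eef_pos: [430.0, 201.7, 182.3]
ee_rot: [180.0, -0.0, 105.0]
contact_force: [-0.0, -0.0, -0.3]
finger_gap: 85.3
finger_force: 0.0
```

```bash
python3 - <<'E'
from h import *
s=snapshot('scene')['pixels'];t=snapshot('top')['pixels']
a=cv2.resize(s[80:320,220:440],(440,480));b=cv2.resize(t[140:270,225:415],(360,246))
b=cv2.copyMakeBorder(b,0,480-246,0,0,0)
cv2.imwrite('pics/c3.png',np.hstack([a,b]))
E
```

```text
(no output)
```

View pics/c3.png

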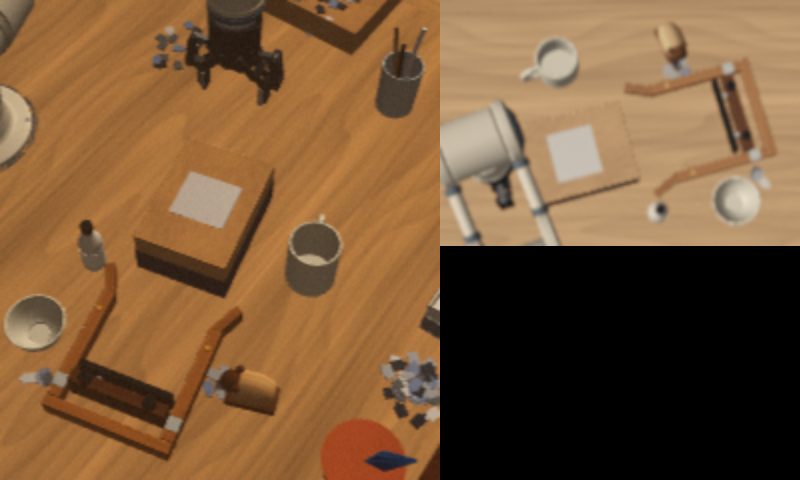

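The box lies flat, broad face down and squarely before the mouth, at crop corners (137,238), (222,272), (273,172) and (190,142). Next I'll measure its lateral offset and yaw.

```bash
python3 - <<'E'
from h import *
t=snapshot('top');s=snapshot('scene')
M=np.array([497.5,-51.5]);a=np.radians(-75.1);x=np.array([np.cos(a),np.sin(a)]);n=np.array([-x[1],x[0]])
f=lambda p:np.round([(p[:2]-M)@x,(p[:2]-M)@n],1)
for p in [(137,238),(222,272),(273,172),(190,142)]:print('s',f(ray(s,p[0]/2+219.75,p[1]/2+79.75,90)))
for p in [(180,105),(198,180)]:print('t',f(ray(t,p[0]/1.895+224.7,p[1]/1.895+139.7,90)))
print('tool',f(get_state()['eef_pos']),'scene cradle kinks/tips',f(ray(s,115/2+220,297/2+80,30)),f(ray(s,212/2+220,332/2+80,30)))
E
```

```text
s [-26.3 -64.6]
s [-18.5  76.8]
s [-219.7   84.2]
s [-227.7  -62.5]
t [-24.8  69. ]
t [-32.1 -75.4]
tool [-2.62e+02 -1.00e-01] scene cradle kinks/tips [ 50.8 -70.6] [50.7 89.1]
```

Emit:
jog_arm(motion=[{"linear":[20,0,0],"spin":0},{"linear":[20,0,0],"spin":0},{"linear":[0,0,35],"spin":0},{"linear":[0,0,35],"spin":0},{"linear":[0,0,35],"spin":0},{"linear":[0,0,35],"spin":0},{"linear":[0,0,16],"spin":0},{"linear":[0,0,0],"spin":0}])

```text
clock: 9.43
eef_pos: [419.1, 240.0, 25.5]
ee_rot: [-179.9, 0.0, 105.0]
contact_force: [-0.1, -0.3, 0.6]
finger_gap: 85.6
finger_force: 0.0
```

Emit:
jog_arm(motion=[{"linear":[-10,0,0],"spin":0},{"linear":[-10,0,0],"spin":0},{"linear":[-10,0,0],"spin":0},{"linear":[-6,0,0],"spin":0},{"linear":[-4,0,0],"spin":0},{"linear":[-4,0,0],"spin":0},{"linear":[-4,0,0],"spin":0},{"linear":[-4,0,0],"spin":0}])

```text
clock: 10.42
eef_pos: [433.1, 189.9, 26.2]
ee_rot: [-180.0, -0.0, 105.0]
contact_force: [-2.9, 2.9, 0.1]
finger_gap: 85.4
finger_force: 0.0
```

Emit:
jog_arm(motion=[{"linear":[-5,0,0],"spin":0},{"linear":[-5,0,0],"spin":0},{"linear":[-5,0,0],"spin":0},{"linear":[-5,0,0],"spin":0},{"linear":[-5,0,0],"spin":0},{"linear":[-5,0,0],"spin":0},{"linear":[-5,0,0],"spin":0},{"linear":[-5,0,0],"spin":0}])

```text
clock: 11.42
eef_pos: [443.5, 151.0, 26.2]
ee_rot: [-180.0, 0.0, 105.0]
contact_force: [0.0, 2.5, -1.5]
finger_gap: 85.3
finger_force: 0.0
```

Emit:
jog_arm(motion=[{"linear":[-5,0,0],"spin":0},{"linear":[-5,0,0],"spin":0},{"linear":[-5,0,0],"spin":0},{"linear":[-5,0,0],"spin":0},{"linear":[-5,0,0],"spin":0},{"linear":[-5,0,0],"spin":0}])

```text
clock: 12.18
eef_pos: [450.9, 122.8, 26.3]
ee_rot: [-180.0, -0.1, 105.0]
contact_force: [-8.5, 15.4, 3.8]
finger_gap: 85.3
finger_force: 0.0
```

```bash
python3 - <<'E'
from h import *
s=snapshot('scene')['pixels'];t=snapshot('top')['pixels']
a=cv2.resize(s[120:320,220:420],(480,480));b=cv2.resize(t[150:260,270:430],(320,220))
b=cv2.copyMakeBorder(b,0,260,0,0,0)
cv2.imwrite('pics/c4.png',np.hstack([a,b]))
E
```

```text
(no output)
```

View pics/c4.png

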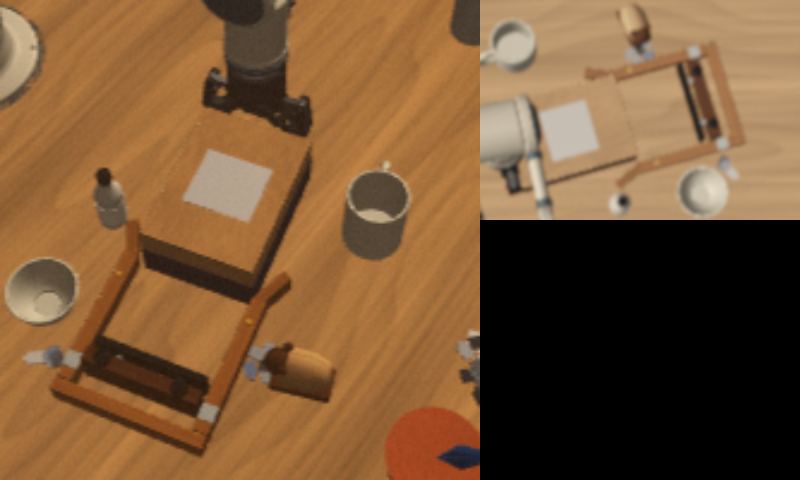

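The box's front-left corner is at the left rail's flare (scene crop 143,245), which explains the 17 N. I'll ease off and carry it a little towards +n, which is tool +y, while advancing.

Emit:
jog_arm(motion=[{"linear":[0.5,0.5,0],"spin":0},{"linear":[0,1,0],"spin":0},{"linear":[0,1,0],"spin":0},{"linear":[0,0,0],"spin":0}])

```text
clock: 12.78
eef_pos: [453.7, 123.8, 26.4]
ee_rot: [180.0, -0.0, 105.0]
contact_force: [-2.6, 4.4, 1.7]
finger_gap: 85.6
finger_force: 0.0
```

Emit:
jog_arm(motion=[{"linear":[-0.5,0.5,0],"spin":0},{"linear":[-0.5,0,0],"spin":0}])

```text
clock: 13.02
eef_pos: [453.9, 123.9, 26.4]
ee_rot: [-180.0, -0.1, 105.0]
contact_force: [-6.1, 10.9, 1.6]
finger_gap: 85.6
finger_force: 0.0
```

```bash
python3 - <<'E'
from h import *
t=snapshot('top');s=snapshot('scene')
M=np.array([497.5,-51.5]);a=np.radians(-75.1);x=np.array([np.cos(a),np.sin(a)]);n=np.array([-x[1],x[0]])
f=lambda p:np.round([(p[:2]-M)@x,(p[:2]-M)@n],1)
for p in [(141,243),(255,277),(311,145)]:print('s',f(ray(s,p[0]/2.4+219.8,p[1]/2.4+119.8,90)))
# where model edges should appear: draw verification
im={}
for c,nm in((s,'s'),(t,'t')):
    px=c['pixels'].copy();px=cv2.resize(px,None,fx=5,fy=5,interpolation=cv2.INTER_CUBIC)
    im[nm]=px[150*5:235*5,255*5:345*5] if nm=='s' else px[170*5:250*5,300*5:370*5]
h=425
a_=im['s'][:425,:450];b_=im['t'][:400,:350];b_=cv2.copyMakeBorder(b_,0,25,0,0,0)
cv2.imwrite('pics/c5.png',np.hstack([a_,b_]))
print('tool',f(get_state()['eef_pos']),get_state()['torque'],get_state()['contact_force'])
E
```

```text
s [ 54.7 -58.4]
s [46.4 88.1]
s [-158.8   83.4]
tool [-180.7    3. ] [0.95781125 0.47250467 0.20410659] [-4.18829889  8.63244219  2.03385792]
```

View pics/c5.png

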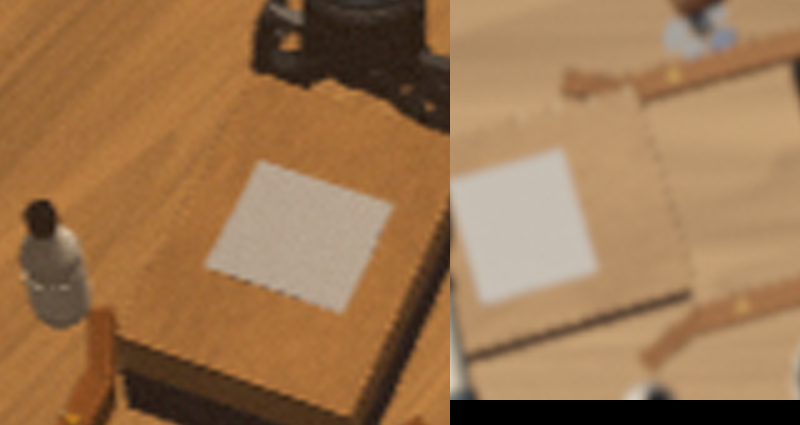

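```bash
python3 - <<'E'
from h import *
t=snapshot('top')
M=np.array([497.5,-51.5]);a=np.radians(-75.1);x=np.array([np.cos(a),np.sin(a)]);n=np.array([-x[1],x[0]])
f=lambda p:np.round([(p[:2]-M)@x,(p[:2]-M)@n],1)
for nm,p,z in [('front+n',(633,86),90),('front-n',(690,290),90),('rear-n-ish',(468,350),90),('kink+n',(642,102),30),('kink-n',(695,310),30),('tip+n',(565,96),30),('tip-n',(641,358),30)]:
    print(nm,f(ray(t,300+(p[0]-450)/5-.4,170+p[1]/5-.4,z)))
E
```

```text
front+n [40.  81.5]
front-n [ 37.  -69.4]
rear-n-ish [-124.2  -66.6]
kink+n [48.6 78.8]
kink-n [ 41.8 -78.8]
tip+n [-4.5 98.8]
tip-n [  -5.7 -101.3]
```

Correction: it is the +n front corner that sits on the far rail's flare. The box is about 6 mm off to +n, so I'll move along the flare towards −n.

Emit:
jog_arm(motion=[{"linear":[0,-1,0],"spin":0},{"linear":[0,-1,0],"spin":0},{"linear":[0,-1,0],"spin":0},{"linear":[0,-1,0],"spin":0}])

```text
clock: 13.68
eef_pos: [450.6, 122.5, 26.4]
ee_rot: [179.9, -0.1, 105.0]
contact_force: [-0.0, 7.5, 0.0]
finger_gap: 85.2
finger_force: 0.0
```

Emit:
jog_arm(motion=[{"linear":[-0.5,-1,0],"spin":0},{"linear":[-0.5,-1,0],"spin":0},{"linear":[-0.5,-1,0],"spin":0}])

```text
clock: 14.05
eef_pos: [448.0, 119.2, 26.3]
ee_rot: [180.0, 0.0, 105.0]
contact_force: [-0.4, 4.3, -0.8]
finger_gap: 85.2
finger_force: 0.0
```

Emit:
jog_arm(motion=[{"linear":[-1,0,0],"spin":0},{"linear":[-1,0,0],"spin":0},{"linear":[-1,0,0],"spin":0},{"linear":[-1,0,0],"spin":0}])

```text
clock: 14.55
eef_pos: [448.9, 115.6, 26.3]
ee_rot: [-180.0, -0.0, 105.0]
contact_force: [0.1, 4.8, 0.5]
finger_gap: 85.4
finger_force: 0.0
```

Emit:
jog_arm(motion=[{"linear":[-1,0,0],"spin":0},{"linear":[-1,0,0],"spin":0},{"linear":[-1,0,0],"spin":0},{"linear":[-1,0,0],"spin":0}])

```text
clock: 15.05
eef_pos: [449.9, 111.7, 26.3]
ee_rot: [-180.0, -0.0, 105.0]
contact_force: [-1.2, 3.2, 1.2]
finger_gap: 85.1
finger_force: 0.0
```

Emit:
jog_arm(motion=[{"linear":[-2,0,0],"spin":0},{"linear":[-2,0,0],"spin":0},{"linear":[-2,0,0],"spin":0},{"linear":[-2,0,0],"spin":0}])

```text
clock: 15.55
eef_pos: [452.0, 103.9, 26.3]
ee_rot: [-180.0, -0.0, 105.0]
contact_force: [-0.6, 4.4, 0.6]
finger_gap: 85.3
finger_force: 0.0
```

Emit:
jog_arm(motion=[{"linear":[-2,0,0],"spin":0},{"linear":[-2,0,0],"spin":0},{"linear":[-2,0,0],"spin":0},{"linear":[-2,0,0],"spin":0}])

```text
clock: 16.05
eef_pos: [454.1, 96.2, 26.3]
ee_rot: [180.0, -0.0, 105.0]
contact_force: [-0.5, 3.8, 1.5]
finger_gap: 85.8
finger_force: 0.0
```

Emit:
jog_arm(motion=[{"linear":[-3,0,0],"spin":0},{"linear":[-3,0,0],"spin":0},{"linear":[-3,0,0],"spin":0},{"linear":[-3,0,0],"spin":0},{"linear":[-3,0,0],"spin":0},{"linear":[-3,0,0],"spin":0}])

```text
clock: 16.8
eef_pos: [458.8, 78.7, 26.3]
ee_rot: [180.0, 0.0, 105.0]
contact_force: [-1.9, 3.8, 1.7]
finger_gap: 85.1
finger_force: 0.0
```

Emit:
jog_arm(motion=[{"linear":[-3,0,0],"spin":0},{"linear":[-3,0,0],"spin":0},{"linear":[-3,0,0],"spin":0},{"linear":[-3,0,0],"spin":0},{"linear":[-3,0,0],"spin":0},{"linear":[-3,0,0],"spin":0}])

```text
clock: 17.55
eef_pos: [463.4, 61.3, 26.3]
ee_rot: [-180.0, -0.0, 105.0]
contact_force: [-1.6, 4.6, 1.6]
finger_gap: 85.5
finger_force: 0.0
```

Emit:
jog_arm(motion=[{"linear":[-3,0,0],"spin":0},{"linear":[-3,0,0],"spin":0},{"linear":[-3,0,0],"spin":0},{"linear":[-3,0,0],"spin":0},{"linear":[-3,0,0],"spin":0}])

```text
clock: 18.18
eef_pos: [467.3, 46.8, 26.3]
ee_rot: [180.0, -0.0, 105.0]
contact_force: [-1.1, 4.7, 2.2]
finger_gap: 85.5
finger_force: 0.0
```

Emit:
jog_arm(motion=[{"linear":[-2,0,0],"spin":0},{"linear":[-2,0,0],"spin":0},{"linear":[-2,0,0],"spin":0}])

```text
clock: 18.55
eef_pos: [468.8, 41.1, 26.3]
ee_rot: [180.0, -0.0, 105.0]
contact_force: [-0.4, 4.3, 1.9]
finger_gap: 85.1
finger_force: 0.0
```

Emit:
jog_arm(motion=[{"linear":[-2,0,0],"spin":0},{"linear":[-2,0,0],"spin":0},{"linear":[-2,0,0],"spin":0}])

```text
clock: 18.92
eef_pos: [470.4, 35.3, 26.3]
ee_rot: [180.0, -0.0, 105.0]
contact_force: [-0.5, 3.7, 2.4]
finger_gap: 85.4
finger_force: 0.0
```

Emit:
jog_arm(motion=[{"linear":[-2,0,0],"spin":0},{"linear":[-2,0,0],"spin":0}])

```text
clock: 19.18
eef_pos: [471.4, 31.4, 26.3]
ee_rot: [180.0, -0.0, 105.0]
contact_force: [-0.7, 4.6, 1.7]
finger_gap: 85.0
finger_force: 0.0
```

Emit:
jog_arm(motion=[{"linear":[-2,0,0],"spin":0},{"linear":[-2,0,0],"spin":0}])

```text
clock: 19.42
eef_pos: [472.4, 27.6, 26.3]
ee_rot: [-180.0, -0.0, 105.0]
contact_force: [-1.7, 4.7, 1.4]
finger_gap: 85.2
finger_force: 0.0
```

Sliding friction is steady at about 4.5 N, and the front is at about 138 mm. The pad should be at about 160 mm.

Emit:
jog_arm(motion=[{"linear":[-2,0,0],"spin":0},{"linear":[-2,0,0],"spin":0},{"linear":[-2,0,0],"spin":0}])

```text
clock: 19.8
eef_pos: [474.0, 21.7, 26.3]
ee_rot: [180.0, 0.0, 105.0]
contact_force: [-1.6, 4.1, 2.0]
finger_gap: 85.3
finger_force: 0.0
```

Emit:
jog_arm(motion=[{"linear":[-2,0,0],"spin":0},{"linear":[-2,0,0],"spin":0}])

```text
clock: 20.05
eef_pos: [475.0, 17.9, 26.3]
ee_rot: [-180.0, -0.0, 105.0]
contact_force: [-1.3, 4.0, 1.9]
finger_gap: 85.3
finger_force: 0.0
```

Emit:
jog_arm(motion=[{"linear":[-2,0,0],"spin":0},{"linear":[-2,0,0],"spin":0}])

```text
clock: 20.3
eef_pos: [476.1, 14.0, 26.3]
ee_rot: [180.0, -0.0, 105.0]
contact_force: [-1.1, 3.9, 1.5]
finger_gap: 85.6
finger_force: 0.0
```

Emit:
jog_arm(motion=[{"linear":[-2,0,0],"spin":0},{"linear":[-2,0,0],"spin":0}])

```text
clock: 20.55
eef_pos: [477.1, 10.2, 26.3]
ee_rot: [180.0, 0.0, 105.0]
contact_force: [-2.2, 4.2, 1.0]
finger_gap: 85.6
finger_force: 0.0
```

Emit:
jog_arm(motion=[{"linear":[-1,0,0],"spin":0},{"linear":[-1,0,0],"spin":0}])

```text
clock: 20.8
eef_pos: [477.6, 8.3, 26.2]
ee_rot: [-180.0, -0.0, 105.0]
contact_force: [-0.4, 3.7, 1.9]
finger_gap: 85.5
finger_force: 0.0
```

Emit:
jog_arm(motion=[{"linear":[-1,0,0],"spin":0},{"linear":[-1,0,0],"spin":0}])

```text
clock: 21.05
eef_pos: [478.0, 6.4, 26.2]
ee_rot: [-180.0, -0.0, 105.0]
contact_force: [-1.5, 4.2, 1.6]
finger_gap: 85.7
finger_force: 0.0
```

Emit:
jog_arm(motion=[{"linear":[-1,0,0],"spin":0},{"linear":[-1,0,0],"spin":0}])

```text
clock: 21.3
eef_pos: [478.6, 4.4, 26.2]
ee_rot: [-180.0, -0.0, 105.0]
contact_force: [-1.7, 5.1, 1.9]
finger_gap: 85.5
finger_force: 0.0
```

Emit:
jog_arm(motion=[{"linear":[-1,0,0],"spin":0},{"linear":[-1,0,0],"spin":0}])

```text
clock: 21.55
eef_pos: [479.0, 3.3, 26.3]
ee_rot: [-180.0, -0.1, 105.0]
contact_force: [-2.2, 8.8, 2.6]
finger_gap: 85.1
finger_force: 0.0
```

Emit:
jog_arm(motion=[{"linear":[-1,0,0],"spin":0},{"linear":[-1,0,0],"spin":0}])

```text
clock: 21.8
eef_pos: [479.3, 2.3, 26.3]
ee_rot: [180.0, -0.2, 105.0]
contact_force: [-2.2, 12.8, 4.0]
finger_gap: 85.1
finger_force: 0.0
```

Emit:
jog_arm(motion=[{"linear":[-0.5,0,0],"spin":0},{"linear":[0,0,0],"spin":0},{"linear":[0,0,0],"spin":0},{"linear":[0,0,0],"spin":0}])

```text
clock: 22.3
eef_pos: [479.4, 2.0, 26.3]
ee_rot: [180.0, -0.2, 105.0]
contact_force: [-3.5, 12.4, 4.2]
finger_gap: 85.4
finger_force: 0.0
```

Emit:
jog_arm(motion=[{"linear":[0,0,0],"spin":0},{"linear":[0,0,0],"spin":0},{"linear":[0,0,0],"spin":0},{"linear":[0,0,0],"spin":0}])

```text
clock: 22.8
eef_pos: [479.4, 2.0, 26.3]
ee_rot: [180.0, -0.2, 105.0]
contact_force: [-2.1, 12.1, 3.6]
finger_gap: 85.2
finger_force: 0.0
```

Emit:
jog_arm(motion=[{"linear":[1,0,0],"spin":0},{"linear":[1,0,0],"spin":0},{"linear":[1,0,0],"spin":0},{"linear":[1,0,0],"spin":0},{"linear":[2,0,0],"spin":0},{"linear":[4,0,0],"spin":0},{"linear":[10,0,0],"spin":0},{"linear":[20,0,0],"spin":0}])

```text
clock: 23.8
eef_pos: [469.3, 39.1, 26.3]
ee_rot: [180.0, 0.0, 104.9]
contact_force: [0.1, 0.1, 0.3]
finger_gap: 85.3
finger_force: 0.0
```

Emit:
jog_arm(motion=[{"linear":[20,0,0],"spin":0},{"linear":[10,0,-20],"spin":0},{"linear":[0,0,-40],"spin":0},{"linear":[0,0,-50],"spin":0},{"linear":[30,0,-50],"spin":0},{"linear":[40,0,0],"spin":0},{"linear":[0,0,0],"spin":0},{"linear":[0,0,0],"spin":0}])

```text
clock: 24.8
eef_pos: [443.3, 135.3, 185.7]
ee_rot: [-179.9, 0.0, 105.0]
contact_force: [0.4, -0.4, -0.4]
finger_gap: 85.2
finger_force: 0.0
```

```bash
python3 - <<'E'
from h import *
s=snapshot('scene')['pixels'];t=snapshot('top')['pixels']
a=cv2.resize(s[170:310,230:370],(480,480));b=cv2.resize(t[150:260,300:420],(320,293))
b=cv2.copyMakeBorder(b,0,187,0,0,0)
cv2.imwrite('pics/c6.png',np.hstack([a,b]));print(get_state()['contact_force'])
E
```

```text
[-0.4806811  -0.09694106  0.2872978 ]
```

View pics/c6.png

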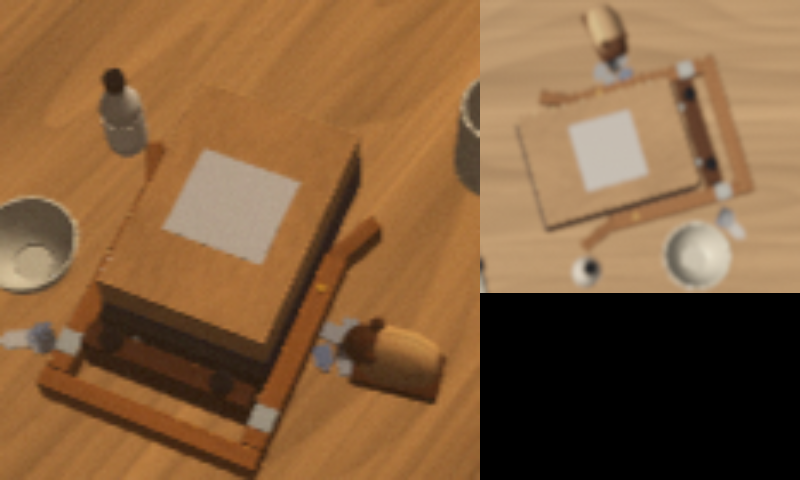

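The box lies flat between the rails, its front edge (scene crop 100–270, 285–360) against the pad. The stop, glue, bowl and figure are where they were, and the robot is clear, so I'm handing in.

```bash
python3 -c "
from plant import finish_job
print(finish_job())"
```

```text
the job is handed in; nothing more can be done
None
```

The job is handed in: the box was tipped over, slid between the rails to the sprung pad, held there about 1 s at 12–13 N, and left flat and, as far as the last pictures show, touching the pad; the highest push reading was about 17.5 N, when a front corner caught the right-hand rail's flare on the way in, and the last pictures showed the stop and nearby objects unmoved.

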